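Lay a cork menu home in the bench punch

TASK

Get the cork menu in place for punching its screw-post holes: push it along the table of the hole punch until its spine edge is flush against the stop at the back of the throat and its left edge is flush against the dark fixed lay, and push the blue side guide up until it is snug against the menu's right edge. Only push: never lift the menu off the table, and leave the dish of posts, the card pack and the screwdriver alone.

Things in the scene. Friction and masses are not known exactly. Their poses are not given: they have to be found in the camera images.
- punch: cream bench hole punch, fixed. Origin on the bench below the middle of its back stop; x points into the machine (feed direction), y left along the stop, z up. Aluminium lay table, top 30 mm above the bench, x -250 to 0, y -210 to 210 mm. Hood lip over x -20 to 0, 52 to 92 mm above the bench; behind x = 0 the body with its heads and side cheeks is up to 150 mm high, lever at the rear 215 mm
- back_stop (a point): middle of the stop in the throat, 36 mm above the bench (6 mm above the lay table); axes as the punch. The menu's spine edge belongs against it, all along
- lay_face (a point): middle of the inner face (it looks to -y) of the dark fixed lay, 6 mm above the lay table; axes as the punch. The lay is a steel bar clamped on the lay table, 140 mm long in x, 14 mm wide, 20 mm high, a knob in the middle of its top up to 34 mm above the lay table; it cannot be moved. The menu's left edge belongs against this face
- guide_face (a point): middle of the inner face (it looks to +y) of the blue side guide, 6 mm above the lay table; axes as the punch. The guide is a bar 140 mm long in x, 14 mm wide (its outer face, the one to push, lies 14 mm to the -y side of this point) and 20 mm high, a knob in the middle of its top up to 34 mm above the lay table
- side_guide (a joint): how far the blue side guide has been slid (m) along the punch's +y, towards the fixed lay: 0 at its outer end, 0.13 at most. It slides with about 1.5 N of friction and stays where it is left
- menu: glued-up cork menu, one rigid flat piece, 148 (x) by 210 (y) by 12 mm thick, 0.18 to 0.36 kg (1 to 3 N to push), lying a little askew on the lay table between the fixed lay and the side guide, 50 to 90 mm short of home. Origin at the centre of its underside; x points to its spine edge (with the dark strip, facing the throat), y to its left edge
- spine_left (a point): left corner of the menu's spine edge, half-way up its thickness (menu frame x = 74, y = 105, z = 6 mm)
- spine_right (a point): right corner of the menu's spine edge (menu frame x = 74, y = -105, z = 6 mm)
- left_edge (a point): middle of the menu's left edge (menu frame x = 0, y = 105, z = 6 mm)
- right_edge (a point): middle of the menu's right edge (menu frame x = 0, y = -105, z = 6 mm)
- post_dish: loose small steel dish with brass screw posts, 80 mm across, 28 mm high, standing on the bench beside the punch; origin at the centre of its underside. Leave alone
- card_pack: loose banded pack of cards, 55 x 90 x 34 mm, on the bench beside the punch; origin at the centre of its underside. Leave alone
- screwdriver: loose screwdriver lying on the bench to the left of the punch, handle towards its -x, 200 mm long, 26 mm high; origin under its middle. Leave alone

How it is judged:
By the outcome, as a careful person would: the job done as asked, in the order asked, and still so for the second after the job is handed in, with the robot touching nothing.
It also fails if it takes over 61 s, if anything falls off the work surface, if the arm or the gripper's body presses on something with over 40 N, if the wrist force passes 120 N, or if a joint passes its speed limit or range.

ROBOT

A 7-joint arm with a two-finger parallel gripper is mounted at the origin on the work surface. World frame = base frame: x ahead of the robot, y to its left, z up, the work surface at z = 0. Lengths are in m, angles in rad, forces in N, time in s.
With the tool pointing down it reaches from about 0.4 to 0.875 m from the base axis. Payload 19.3 kg.
Tool frame: the origin (TCP) lies midway between the tips of the shut fingers; the grasp point (between the pads) lies 19 mm behind it; z points along the fingers, y is the line along which they close (so a half turn about z gives the same grasp; the last joint's range is limited). The gripper opens to 85 mm and grips with 20 to 120 N. Pads are 22 mm wide; open, the fingers measure 114 mm over their backs; the gripper's body (76 mm by 85 mm) begins 54 mm behind the grasp point. The pads swing forward as they close: fully open they stand 13 mm farther back than shut.
Start: joints at [1.088, 0.521, -0.036, 1.599, 0.021, 1.021, -0.113], TCP at [0.251, -0.573, 0.231] pointing down, gripper open.
Joint ranges: [-2.91, 2.91], [-0.3, 2.13], [-1.5, 1.42], [0.17, 2.43], [-1.26, 4.41], [0.16, 1.93], [-2.52, 2.52]. Speed limits (rad/s): [1.89, 1.89, 2.39, 2.39, 3.01, 3.01, 3.01].

INTERFACE

Orientations are given as [roll, pitch, yaw] about the fixed x, y, z axes, in that order (R = Rz(yaw) Ry(pitch) Rx(roll)).
In Python, from workcell import bot gives the robot as it stands.
- The arm moves only by the tool nudge_tcp, called after "Request:" by a JSON object that holds its "method" and its "body", one argument or row to a line. Schema: {"type":"object","properties":{"motion":{"type":"array","items":{"type":"array","items":{"type":"number"},"minItems":7,"maxItems":7},"minItems":1,"maxItems":5},"grip_n":{"type":"number"},"only":{"type":"string"},"quiet":{"type":"boolean"},"lines":{"type":"string"}},"required":["motion"],"additionalProperties":false}. motion is a list of rows, 1 to 5 of them, each of 7 numbers: the finger opening in m, then dx, dy, dz in units of 20 mm, then a rotation vector rx, ry, rz in rad; each row is the pose to reach, as a shift and turn from the pose commanded when the call began, along the tool's axes at that moment; what a row does not reach only later rows make up. A row lasts 1/8 s, in which the tool goes at most 0.0625 m and 0.188 rad, less where a joint would pass 70% of its speed; a pose out of reach is approached as far as the arm can. The fingers move at their own pace and stop on an object; grip_n is the grip in N (left out, the last holds). Time passes only in rows, so rows that do not move let the fingers close. The tool returns the time, the measured TCP pose, the force, the opening and the grip force at its end. only (a regular expression) keeps the lines of the reply that match it, lines (a string "A,B") keeps lines A to B, and quiet returns only ok. Input that does not fit is refused with a message, and nothing moves.
- bot.observe(): the state, without advancing time (a new reading comes with each control period).
- bot.grab_frame(name): name is "side" or "top" or "wrist"; returns the picture (480x640x3 uint8, blue, green, red); there is no depth.
- bot.calibration(name): a dict with "vfov" (degrees; the focal length in pixels is half the picture's height over the tangent of half this angle, whatever the lens; pixels are square), "cx", "cy" (the principal point, pixels), "eye" and "attitude" of the camera in the world. Camera axes: x right, y down, z forward; pixel columns grow to the right and rows downward; lengths in m; the calibration is good to about 2 mm. A picture is of the moment at which its call begins: read the wrist's pose just before it. calibration takes no time and is no camera call; for the wrist camera it gives the pose at the moment of the call.
- bot.job_done(): hands the job in; it is judged then, once.
The state is a dict: "clock": time; "qpos": joint angles; "qd": joint speeds; "joint_efforts": joint torques, N m; "position": TCP position; "tool_rot": TCP orientation; "force": force on the tool from outside, world axes, zero at the start; "moment": the same for the moment, N m; "grip_width": finger opening in m; "finger_force": force on a finger pad.
Only numpy, scipy, OpenCV 4.12 (cv2) and the standard library are available. Lean on these libraries where they do the work, as an engineer would, in place of code of your own. Each camera call takes 0.05 s, during which the arm holds its last target. There are 200 camera calls.

## Working session

There is one attempt and no reset: what is moved stays moved. The work goes in short steps, Python scripts to look and compute and a tool call to move; the robot and the scene stay as the last step left them, time stands still between calls to the robot, and variables do not carry over. Pictures are saved under pics/ and viewed, at most 10 in all, crops included, and the job is handed in when it is done.

```bash
ls; mkdir -p pics
```

Run:
```python
from workcell import bot
import cv2
for n in ("top","side"):
    print(n,bot.calibration(n)); cv2.imwrite(f"pics/{n}0.png",bot.grab_frame(n))
print(bot.observe())
```

```text
pics
workcell.py
top {'vfov': 45.98213300850602, 'cx': 317.8439852874424, 'cy': 236.32024718232654, 'eye': array([0.37782588, 0.02348278, 1.20147404]), 'attitude': array([-2.95834555, -0.02782994, -1.55864884])}
side {'vfov': 49.86992382684343, 'cx': 312.8546439690981, 'cy': 233.63509680767635, 'eye': array([0.48635128, 0.70269814, 0.90431841]), 'attitude': array([-2.44189082e+00,  5.69510308e-05, -2.99776381e+00])}
{'clock': 0.1, 'qpos': array([ 1.08779399,  0.52194769, -0.03632684,  1.5999093 ,  0.02116757,
        1.02112935, -0.1128096 ]), 'qd': array([-0.0010259 ,  0.00023446, -0.00039197, -0.00353919,  0.00030605,
       -0.0012856 , -0.00077713]), 'joint_efforts': array([ 3.12706172e-03, -9.28500080e+01,  1.98380336e+00, -3.70534551e+01,
        1.82116631e-02,  5.27736760e-03, -3.50384869e-05]), 'position': array([ 0.25059675, -0.57224288,  0.23080242]), 'tool_rot': array([-3.14058333e+00,  4.34685976e-05,  4.12763555e-01]), 'force': array([ 0.36985515,  0.15406329, -0.28220715]), 'moment': array([ 0.02957963, -0.03627124, -0.07285268]), 'finger_force': 0.0, 'grip_width': 0.08538807634939834}
```

View pics/top0.png

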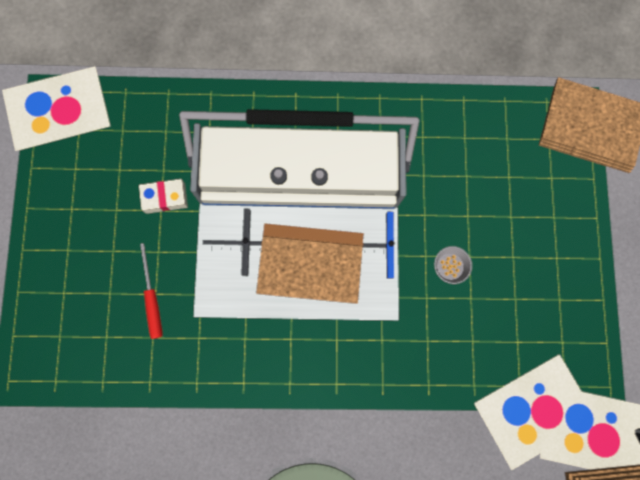

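View pics/side0.png

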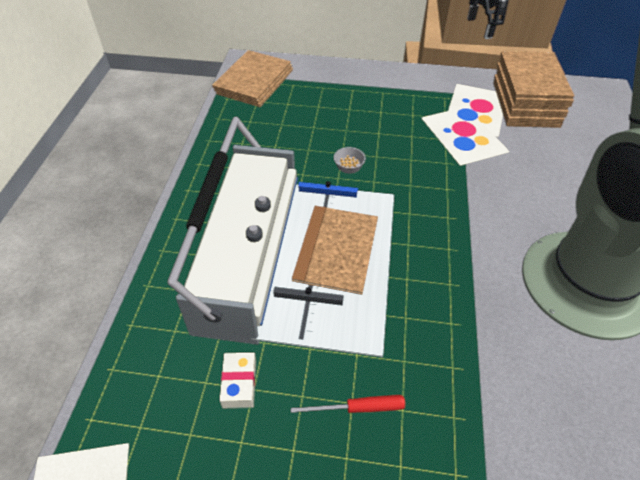

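The top view has world +x up and +y left. It shows the menu at about px (258–363, 225–303), the dark lay at x≈247, the blue guide at x≈390, and the table's near edge at y≈318. The side view agrees. Next I'll measure them.

Create h.py:
```python
from workcell import bot
import cv2, numpy as np
from scipy.spatial.transform import Rotation as R
def cast(cal,px,z):
    f=240/np.tan(np.radians(cal["vfov"]/2)); px=np.atleast_2d(px).astype(float)
    d=np.c_[(px[:,0]-cal["cx"])/f,(px[:,1]-cal["cy"])/f,np.ones(len(px))]
    d=R.from_euler("xyz",cal["attitude"]).apply(d); e=cal["eye"]
    return e+d*((z-e[2])/d[:,2])[:,None]
def biggest(m,near=None):
    c=cv2.findContours(m.astype(np.uint8),cv2.RETR_EXTERNAL,cv2.CHAIN_APPROX_NONE)[0]
    if near is not None: c=[k for k in c if cv2.pointPolygonTest(k,near,True)>-25]
    return max(c,key=cv2.contourArea)
def quad(cal,c,z):
    """corner points (world, plane z) of the min-area rectangle of the contour cast on the plane"""
    p=cast(cal,c.reshape(-1,2),z)[:,:2]
    (cx,cy),(w,h),a=cv2.minAreaRect((p*1000).astype(np.float32))
    if w<h: a+=90; w,h=h,w
    a=(a+90)%180-90   # direction of the long side, from world x
    return np.array([cx,cy])/1000,w,h,a
def scene(name="top",near=dict(menu=(310,264),guide=(390,245),lay=(247,245),table=(225,300))):
    im=bot.grab_frame(name);cal=bot.calibration(name)
    H,S,V=[x.astype(int) for x in cv2.split(cv2.cvtColor(im,cv2.COLOR_BGR2HSV))]
    m=dict(menu=(H<25)&(S>70)&(V>60),guide=(H>100)&(H<125)&(S>150),lay=V<75,table=(S<45)&(V>170))
    out={}
    for k,z in dict(menu=.042,guide=.05,lay=.05,table=.03).items():
        c=biggest(m[k],near[k]); out[k]=(quad(cal,c,z),c)
    return im,cal,out
```

Run:
```python
from h import *
im,cal,o=scene()
for k,((c,w,h,a),ct) in o.items():
    print(k,c.round(4),round(w,1),round(h,1),round(a,2),cv2.boundingRect(ct)); cv2.drawContours(im,[ct],-1,(255,0,255),1)
    ap=cv2.approxPolyDP(ct,6,True).reshape(-1,2); print(ap.tolist(), cast(cal,ap,dict(menu=.042,guide=.05,lay=.05,table=.03)[k])[:,:2].round(4).tolist())
cv2.imwrite("pics/ov.png",cv2.resize(im[190:330,180:420],None,fx=3.3,fy=3.3,interpolation=cv2.INTER_NEAREST))
```

```text
menu [0.5376 0.0098] 209.8 146.6 85.3 (257, 224, 106, 79)
[[264, 225], [258, 293], [357, 302], [362, 233]] [[0.6153, 0.1065], [0.4734, 0.1146], [0.4579, -0.088], [0.6018, -0.0985]]
guide [ 0.5777 -0.1548] 136.9 10.5 -0.59 (387, 212, 6, 66)
[[388, 212], [391, 277]] [[0.646, -0.1524], [0.5094, -0.1571]]
lay [0.5794 0.1431] 19.4 16.0 46.02 (241, 235, 10, 10)
[[245, 235], [241, 242], [249, 244]] [[0.5918, 0.1445], [0.577, 0.1522], [0.5731, 0.1356]]
table [0.5421 0.0354] 419.9 236.3 89.87 (194, 204, 205, 116)
[[200, 205], [194, 316], [397, 319], [396, 208]] [[0.6585, 0.2438], [0.4256, 0.2444], [0.4251, -0.1717], [0.6598, -0.1727]]
```

View pics/ov.png

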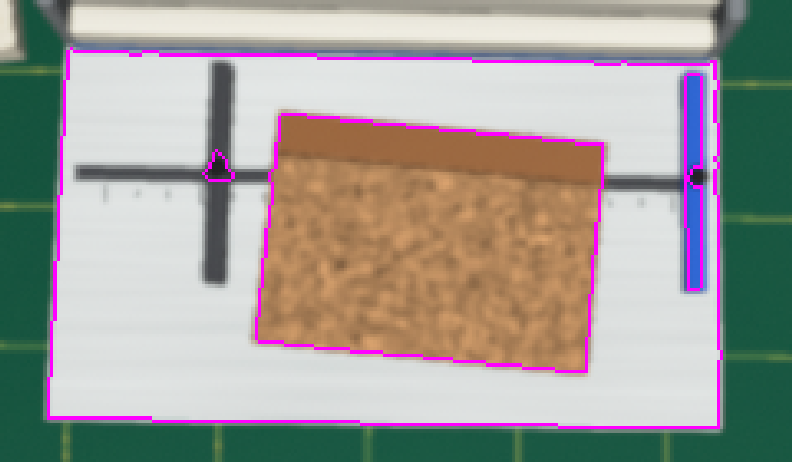

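Add to h.py:
```python
def row(x,y,z,yaw):
    s=bot.observe(); T=R.from_euler("xyz",s["tool_rot"])
    d=T.inv().apply(np.array([x,y,z])-s["position"]); r=(T.inv()*R.from_euler("xyz",[np.pi,0,yaw])).as_rotvec()
    print("row",d.round(4).tolist(),r.round(3).tolist(),"dist",np.linalg.norm(d).round(3))
```

Run:
```python
from h import *
im=bot.grab_frame("top");cal=bot.calibration("top")
H,S,V=[x.astype(int) for x in cv2.split(cv2.cvtColor(im,cv2.COLOR_BGR2HSV))]
rows=[r for r in range(214,272) if not 232<=r<=250]
for n,m,a,b in(("lay",V<120,235,262),("guide",(H>100)&(H<125)&(S>120),380,400)):
    L=[(np.nonzero(m[r,a:b])[0]+a) for r in rows]
    for f in(np.min,np.max):
        p=cast(cal,[(f(l)+(.5 if f is np.max else -.5),r) for l,r in zip(L,rows) if len(l)],.05)[:,:2]
        k=np.polyfit(p[:,0],p[:,1],1); print(n,f.__name__,"slope deg",np.degrees(k[0]).round(2),"y at .579",np.polyval(k,.579).round(4),p[:,0].min().round(3),p[:,0].max().round(3))
row(.54,-.123,.13,np.pi/2)
```

```text
lay min slope deg -0.38 y at .579 0.149 0.517 0.636
lay max slope deg 0.16 y at .579 0.136 0.517 0.636
guide min slope deg -0.58 y at .579 -0.1485 0.522 0.642
guide max slope deg 0.08 y at .579 -0.1615 0.522 0.642
row [0.4453, -0.2955, 0.1011] [-0.001, -0.0, -1.158] dist 0.544
```

The manual's scale: shifts go in units of 20 mm. Converting my numbers, 0.05 m is 2.5, 0.28 m is 14.

Request:
{"method": "nudge_tcp", "body": {
  "motion": [
    [0.085,4.5,-3,1,0,0,-0.188],
    [0.085,7,-4.5,1.5,0,0,-0.376],
    [0.085,9.5,-6,2,0,0,-0.564],
    [0.085,12,-7.5,2.5,0,0,-0.752],
    [0.085,14,-9,3,0,0,-0.9]
  ]
}}

```text
clock: 0.82
position: [0.4225, -0.3152, 0.1759]
tool_rot: [3.141, 0.0, 1.318]
force: [0.9, -1.3, 0.0]
grip_width: 0.0848
finger_force: 0.0
```

```bash
python3 -c "
from h import *
row(.54,-.123,.13,np.pi/2)"
```

```text
row [0.2155, 0.0656, 0.0459] [0.001, 0.0, -0.253] dist 0.23
```

Request:
{"method": "nudge_tcp", "body": {
  "motion": [
    [0.085,2.9,0.9,0.75,0,0,-0.1],
    [0.085,5.8,1.8,1.5,0,0,-0.2],
    [0.085,8.7,2.5,2.3,0,0,-0.253],
    [0.085,10.775,3.28,2.3,0,0,-0.253],
    [0.085,10.775,3.28,2.3,0,0,-0.253]
  ]
}}

```text
clock: 1.45
position: [0.5415, -0.1216, 0.1298]
tool_rot: [3.141, -0.002, 1.571]
force: [-0.3, 0.0, 0.3]
grip_width: 0.0855
finger_force: 0.0
```

Run:
```python
from h import *
cal=bot.calibration("wrist"); im=bot.grab_frame("wrist"); cv2.imwrite("pics/w1.png",im)
row(.54,-.123,.021,np.pi/2)
```

```text
row [0.0009, -0.0003, 0.1088] [-0.0, -0.0, -0.003] dist 0.109
```

View pics/w1.png

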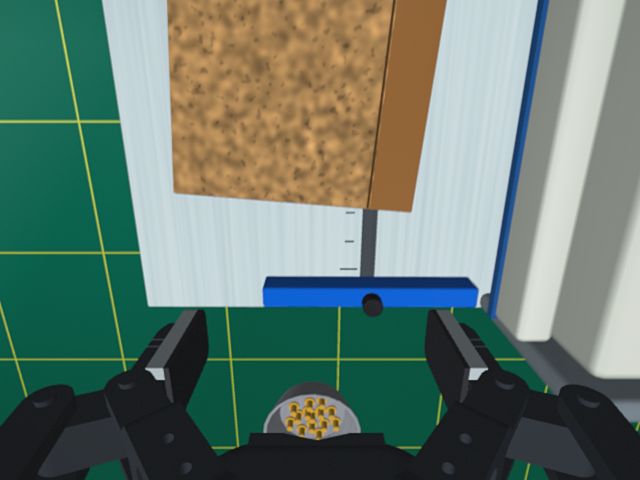

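The wrist view shows the menu's right edge running from px (175,192) to (412,211), and the guide's top from rows 278 to 305. I'll check both against the top-view numbers.

Run:
```python
from h import *
c=bot.calibration("wrist")
print(cast(c,[(175,192),(412,211)],.042).round(4)[:,:2].tolist(),cast(c,[(265,278),(472,278),(264,289),(476,289)],.05).round(4)[:,:2].tolist())
print(cast(c,[(148,306),(490,306),(538,0),(105,0)],.03).round(4)[:,:2].tolist())
```

```text
[[0.4545, -0.0912], [0.6004, -0.1037]] [[0.5081, -0.1453], [0.6399, -0.1457], [0.5071, -0.153], [0.6434, -0.1534]]
[[0.4209, -0.176], [0.6643, -0.1767], [0.6641, 0.0136], [0.4241, 0.0144]]
```

Run:
```python
from h import *
c=bot.calibration("wrist");print(c["eye"])
print(cast(c,[(264,278)],.03).round(4).tolist(),cast(c,[(264,289),(264,305)],.05).round(4).tolist())
row(.54,-.125,.021,np.pi/2)
```

```text
[ 0.5410877  -0.0431499   0.27255614]
[[0.5045, -0.1545, 0.03]] [[0.5071, -0.153, 0.05], [0.5066, -0.1646, 0.05]]
row [-0.0011, -0.0003, 0.1088] [-0.0, -0.0, -0.003] dist 0.109
```

Request:
{"method": "nudge_tcp", "body": {
  "motion": [
    [0.085,-0.1,0,2.5,0,0,0],
    [0.085,-0.1,0,4,0,0,0],
    [0.085,-0.1,0,5,0,0,0],
    [0.085,-0.1,0,5.35,0,0,0],
    [0.085,-0.1,0,5.35,0,0,0]
  ]
}}

```text
clock: 2.12
position: [0.5397, -0.1279, 0.0233]
tool_rot: [-3.141, 0.0, 1.565]
force: [1.0, 0.4, -0.2]
grip_width: 0.085
finger_force: 0.0
```

Run:
```python
from h import *
cv2.imwrite("pics/s2.png",cv2.resize(bot.grab_frame("side")[160:320,230:430],None,fx=3.5,fy=3.5))
print(bot.observe()["position"],bot.observe()["force"])
```

```text
[ 0.54007294 -0.12779441  0.02369494] [ 0.48672613  0.20151368 -0.31780575]
```

View pics/s2.png

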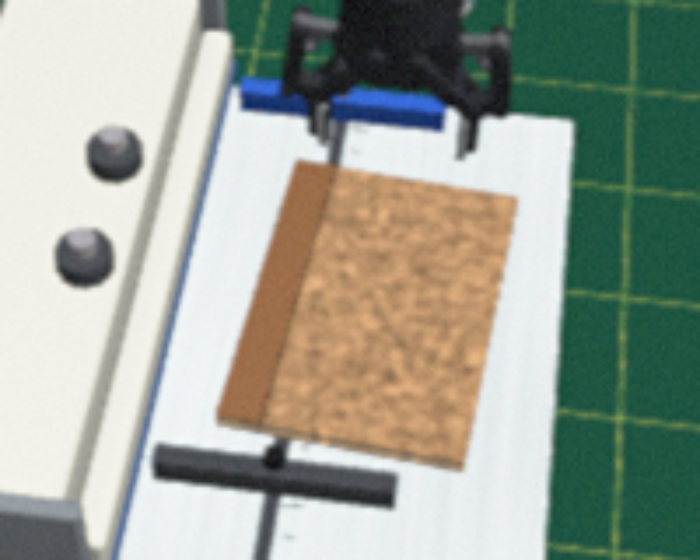

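Both fingertips stand in the gap between menu and guide and touch neither. Now I'll push left.

Request:
{"method": "nudge_tcp", "body": {
  "motion": [
    [0.085,0.4,0,0.1,0,0,0],
    [0.085,0.7,0,0.1,0,0,0],
    [0.085,1,0,0.1,0,0,0],
    [0.085,1.25,0,0.1,0,0,0],
    [0.085,1.5,0,0.1,0,0,0]
  ]
}}

```text
clock: 2.8
position: [0.5404, -0.0971, 0.0213]
tool_rot: [3.141, 0.0, 1.566]
force: [0.5, -2.5, 2.1]
grip_width: 0.0848
finger_force: 1.3
```

Request:
{"method": "nudge_tcp", "body": {
  "motion": [
    [0.085,0.15,0,0,0,0,0],
    [0.085,0.25,0,0,0,0,0],
    [0.085,0.35,0,0,0,0,0],
    [0.085,0.45,0,0,0,0,0],
    [0.085,0.45,0,0,0,0,0]
  ]
}}

```text
clock: 3.42
position: [0.5401, -0.0879, 0.021]
tool_rot: [-3.141, -0.0, 1.566]
force: [1.1, -0.6, 1.0]
grip_width: 0.0854
finger_force: 0.2
```

Request:
{"method": "nudge_tcp", "body": {
  "motion": [
    [0.085,0.05,0,0,0,0,0],
    [0.085,0.1,0,0,0,0,0],
    [0.085,0.15,0,0,0,0,0],
    [0.085,0.15,0,0,0,0,0]
  ]
}}

```text
clock: 3.92
position: [0.5401, -0.085, 0.021]
tool_rot: [-3.141, -0.0, 1.566]
force: [-0.2, 0.5, 0.6]
grip_width: 0.0851
finger_force: 0.1
```

```bash
python3 - <<'E'
from h import *
im=bot.grab_frame("top");cal=bot.calibration("top");print(bot.observe()["force"])
H,S,V=[x.astype(int) for x in cv2.split(cv2.cvtColor(im,cv2.COLOR_BGR2HSV))]
ct=biggest((H<25)&(S>70)&(V>60),(290,264)); ap=cv2.approxPolyDP(ct,5,True).reshape(-1,2)
print(ap.tolist(),cast(cal,ap,.042)[:,:2].round(4).tolist())
E
```

```text
[-0.63964576 -0.57381979 -0.45506126]
[[250, 231], [248, 300], [349, 302], [350, 276], [331, 232]] [[0.602, 0.1352], [0.4589, 0.1345], [0.4577, -0.0716], [0.5111, -0.0735], [0.6028, -0.0336]]
```

Converted, 0.002 m is 0.1, 0.001 m is 0.05.

Request:
{"method": "nudge_tcp", "body": {
  "motion": [
    [0.085,0.05,0,0,0,0,0],
    [0.085,0.1,0,0,0,0,0],
    [0.085,0.1,0,0,0,0,0]
  ]
}}

```text
clock: 4.35
position: [0.5401, -0.0837, 0.0211]
tool_rot: [-3.141, 0.001, 1.566]
force: [1.4, -4.2, -0.5]
grip_width: 0.0852
finger_force: 2.3
```

Request:
{"method": "nudge_tcp", "body": {
  "motion": [
    [0.085,0.05,0,0,0,0,0],
    [0.085,0.05,0,0,0,0,0],
    [0.085,0.1,0,0,0,0,0],
    [0.085,0.1,0,0,0,0,0]
  ]
}}

```text
clock: 4.85
position: [0.54, -0.0835, 0.0211]
tool_rot: [-3.141, 0.002, 1.564]
force: [0.6, -14.4, -0.4]
grip_width: 0.0854
finger_force: 7.5
```

Request:
{"method": "nudge_tcp", "body": {
  "motion": [
    [0.085,-0.75,0,0,0,0,0],
    [0.085,-0.8,0,-2,0,0,0],
    [0.085,-0.8,0,-3.5,0,0,0.15],
    [0.085,-0.8,-1.5,-3.5,0,0,0.33],
    [0.085,-0.8,-3,-3.5,0,0,0.51]
  ]
}}

```text
clock: 5.48
position: [0.4794, -0.0971, 0.0914]
tool_rot: [3.141, -0.001, 1.05]
force: [0.7, 1.8, -0.6]
grip_width: 0.0849
finger_force: 0.0
```

```bash
python3 -c "
from h import *
row(.430,.031,.085,0)"
```

```text
row [0.0865, -0.1066, 0.0064] [0.0, -0.001, 1.05] dist 0.137
```

Converted, -0.1066 m is -5.33, -0.09 m is -4.5.

Request:
{"method": "nudge_tcp", "body": {
  "motion": [
    [0.085,1,-1,0,0,0,0.18],
    [0.085,2,-2.25,0,0,0,0.36],
    [0.085,3,-3.5,0,0,0,0.54],
    [0.085,3.75,-4.5,0,0,0,0.72],
    [0.085,4.325,-5.33,0.3,0,0,0.9]
  ]
}}

```text
clock: 6.1
position: [0.4299, 0.0318, 0.0853]
tool_rot: [-3.141, -0.001, 0.151]
force: [-0.0, 1.2, -0.8]
grip_width: 0.0849
finger_force: 0.0
```

Request:
{"method": "nudge_tcp", "body": {
  "motion": [
    [0.085,0,0,0,0,0,0.14],
    [0.085,0,0,0,0,0,0.14]
  ]
}}

```text
clock: 6.35
position: [0.43, 0.0311, 0.0851]
tool_rot: [3.142, 0.0, 0.017]
force: [-0.2, 0.5, -0.6]
grip_width: 0.085
finger_force: 0.0
```

```bash
python3 -c "
from h import *
row(.430,.031,.020,0)"
```

```text
row [0.0, 0.0001, 0.0651] [0.0, 0.0, 0.017] dist 0.065
```

Request:
{"method": "nudge_tcp", "body": {
  "motion": [
    [0.085,0,0,2,0,0,0.012],
    [0.085,0,0,3.15,0,0,0.012],
    [0.085,0,0,3.15,0,0,0.012],
    [0.085,0.4,0,3.15,0,0,0.012],
    [0.085,0.8,0,3.15,0,0,0.012]
  ]
}}

```text
clock: 6.98
position: [0.4469, 0.0309, 0.023]
tool_rot: [-3.141, -0.001, 0.004]
force: [-5.1, -3.2, 3.0]
grip_width: 0.085
finger_force: 2.5
```

Request:
{"method": "nudge_tcp", "body": {
  "motion": [
    [0.085,0.5,0,0,0,0,0],
    [0.085,1,0,0,0,0,0],
    [0.085,1.5,0,0,0,0,0],
    [0.085,2,0,0,0,0,0],
    [0.085,2.5,0,0,0,0,0]
  ]
}}

```text
clock: 7.6
position: [0.496, 0.0307, 0.0227]
tool_rot: [3.141, 0.001, 0.003]
force: [-7.4, -3.0, 4.2]
grip_width: 0.0851
finger_force: 3.3
```

```bash
python3 -c "
from h import *
row(.516,.031,.022,0)
im=bot.grab_frame('top');cv2.imwrite('pics/t3.png',cv2.resize(im[190:330,180:420],None,fx=3.3,fy=3.3))"
```

```text
row [0.02, -0.0002, 0.0007] [0.001, 0.001, 0.003] dist 0.02
```

View pics/t3.png

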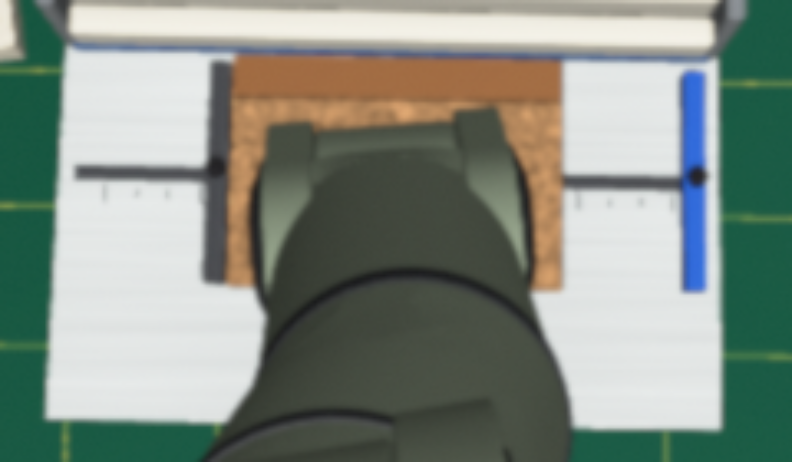

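The menu runs along the lay with its spine just at the hood lip, about 20 mm short of home.

Converted, 0.015 m is 0.75, 0.012 m is 0.6.

Request:
{"method": "nudge_tcp", "body": {
  "motion": [
    [0.085,0.3,0,0,0,0,0],
    [0.085,0.6,0,0,0,0,0],
    [0.085,0.75,0,0,0,0,0],
    [0.085,0.75,0,0,0,0,0]
  ]
}}

```text
clock: 8.15
position: [0.5112, 0.0313, 0.0225]
tool_rot: [3.142, -0.0, 0.004]
force: [-1.5, -1.5, 1.3]
grip_width: 0.0852
finger_force: 1.2
```

Request:
{"method": "nudge_tcp", "body": {
  "motion": [
    [0.085,0.05,0,0,0,0,0],
    [0.085,0.1,0,0,0,0,0],
    [0.085,0.15,0,0,0,0,0],
    [0.085,0.15,0,0,0,0,0]
  ]
}}

```text
clock: 8.65
position: [0.5129, 0.0314, 0.0222]
tool_rot: [3.142, 0.002, 0.004]
force: [-9.5, -1.5, 6.5]
grip_width: 0.0849
finger_force: 4.6
```

Converted, 0.002 m is 0.1, 0.001 m is 0.05.

Request:
{"method": "nudge_tcp", "body": {
  "motion": [
    [0.085,0.05,0,0,0,0,0],
    [0.085,0.1,0,0,0,0,0],
    [0.085,0.1,0,0,0,0,0]
  ]
}}

```text
clock: 9.02
position: [0.5131, 0.0313, 0.022]
tool_rot: [3.141, 0.006, 0.004]
force: [-19.1, 0.2, 14.9]
grip_width: 0.0851
finger_force: 9.8
```

Converted, -0.08 m is -4, -0.015 m is -0.75.

Request:
{"method": "nudge_tcp", "body": {
  "motion": [
    [0.085,-0.75,0,0,0,0,0],
    [0.085,-1,0,-2,0,0,0],
    [0.085,-1,0,-4,0,0,-0.15],
    [0.085,-1,2,-4,0,0,-0.33],
    [0.085,-1,4.5,-4,0,0,-0.51]
  ]
}}

```text
clock: 9.65
position: [0.4974, -0.0586, 0.1031]
tool_rot: [3.14, -0.003, 0.523]
force: [0.4, 0.0, -0.2]
grip_width: 0.085
finger_force: 0.0
```

```bash
python3 -c "
from h import *
row(.567,-.19,.1,np.pi/2)"
```

```text
row [-0.0053, 0.1486, 0.0032] [0.002, -0.002, -1.048] dist 0.149
```

Converted, 0.1486 m is 7.43, 0.12 m is 6.

Request:
{"method": "nudge_tcp", "body": {
  "motion": [
    [0.085,-0.05,1.5,0,0,0,-0.18],
    [0.085,-0.1,3,0,0,0,-0.36],
    [0.085,-0.15,4.5,0,0,0,-0.54],
    [0.085,-0.2,6,0,0,0,-0.72],
    [0.085,-0.265,7.43,0.15,0,0,-0.9]
  ]
}}

```text
clock: 10.28
position: [0.5658, -0.1917, 0.0996]
tool_rot: [3.14, -0.0, 1.42]
force: [-0.1, 0.5, -0.0]
grip_width: 0.0849
finger_force: 0.0
```

Request:
{"method": "nudge_tcp", "body": {
  "motion": [
    [0.085,0,0,0,0,0,-0.15],
    [0.085,0,0,0,0,0,-0.15]
  ]
}}

```text
clock: 10.52
position: [0.565, -0.1909, 0.0992]
tool_rot: [3.141, -0.0, 1.563]
force: [-0.5, 0.5, -0.1]
grip_width: 0.0852
finger_force: 0.0
```

```bash
python3 - <<'E'
from h import *
row(.567,-.19,.026,np.pi/2)
im=bot.grab_frame('top');cal=bot.calibration("top");print(bot.calibration("wrist")["eye"])
cv2.imwrite('pics/t4.png',cv2.resize(im[190:330,180:420],None,fx=3.3,fy=3.3))
E
```

```text
row [0.0009, 0.002, 0.0732] [0.001, -0.0, -0.008] dist 0.073
[ 0.56615237 -0.10977812  0.24197475]
```

View pics/t4.png

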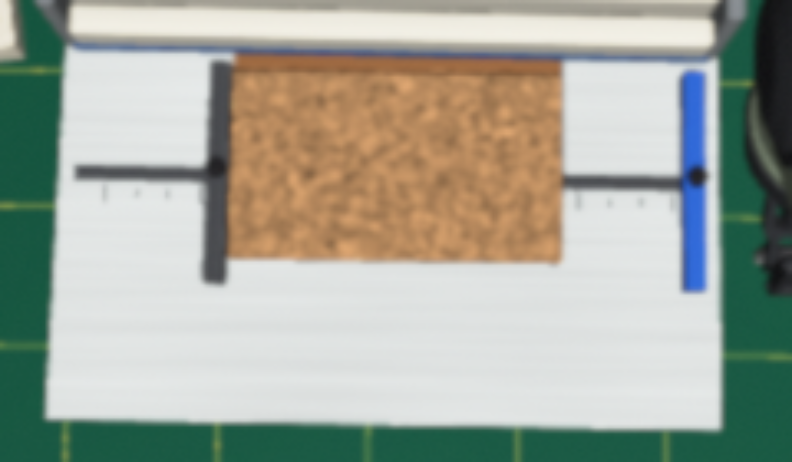

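The menu is in the throat corner, parallel to the stop and the lay, and the gripper stands outside the guide. Now I'll push the guide.

Converted, 0.072 m is 3.6, 0.04 m is 2.

Request:
{"method": "nudge_tcp", "body": {
  "motion": [
    [0.085,0,0.1,2,0,0,-0.008],
    [0.085,0,0.1,3.6,0,0,-0.008],
    [0.085,0,0.1,3.6,0,0,-0.008],
    [0.085,0.5,0.1,3.6,0,0,-0.008],
    [0.085,1,0.1,3.6,0,0,-0.008]
  ]
}}

```text
clock: 11.2
position: [0.5677, -0.17, 0.0285]
tool_rot: [3.14, 0.0, 1.571]
force: [0.1, -2.1, 1.1]
grip_width: 0.0851
finger_force: 0.9
```

Request:
{"method": "nudge_tcp", "body": {
  "motion": [
    [0.085,0.6,0,0,0,0,0],
    [0.085,1.2,0,0,0,0,0],
    [0.085,1.8,0,0,0,0,0],
    [0.085,2.4,0,0,0,0,0],
    [0.085,2.9,0,0,0,0,0]
  ]
}}

```text
clock: 11.82
position: [0.5668, -0.1118, 0.0271]
tool_rot: [-3.142, -0.0, 1.572]
force: [0.7, -2.5, 0.5]
grip_width: 0.0848
finger_force: 0.9
```

Request:
{"method": "nudge_tcp", "body": {
  "motion": [
    [0.085,0.3,0,0,0,0,0],
    [0.085,0.5,0,0,0,0,0],
    [0.085,0.6,0,0,0,0,0],
    [0.085,0.65,0,0,0,0,0],
    [0.085,0.7,0,0,0,0,0]
  ]
}}

```text
clock: 12.45
position: [0.5668, -0.099, 0.0271]
tool_rot: [-3.142, 0.0, 1.571]
force: [1.1, -2.3, 0.5]
grip_width: 0.0849
finger_force: 0.8
```

Request:
{"method": "nudge_tcp", "body": {
  "motion": [
    [0.085,0.05,0,0,0,0,0],
    [0.085,0.075,0,0,0,0,0],
    [0.085,0.1,0,0,0,0,0],
    [0.085,0.1,0,0,0,0,0]
  ]
}}

```text
clock: 12.95
position: [0.5668, -0.0982, 0.0271]
tool_rot: [3.142, 0.001, 1.57]
force: [1.2, -8.5, -0.6]
grip_width: 0.0853
finger_force: 4.2
```

Request:
{"method": "nudge_tcp", "body": {
  "motion": [
    [0.085,0.05,0,0,0,0,0],
    [0.085,0.05,0,0,0,0,0],
    [0.085,-0.75,0,0,0,0,0],
    [0.085,-3,0,-1.5,0,0,0],
    [0.085,-5.5,0,-3,0,0,0]
  ]
}}

```text
clock: 13.58
position: [0.5665, -0.2077, 0.0876]
tool_rot: [-3.141, -0.001, 1.573]
force: [0.3, 0.1, 0.1]
grip_width: 0.0847
finger_force: 0.0
```

Request:
{"method": "nudge_tcp", "body": {
  "motion": [
    [0.085,-2.5,0,-2,0,0,0],
    [0.085,-4,0,-3,0,0,0],
    [0.085,-4,0,-3,0,0,0]
  ]
}}

```text
clock: 13.95
position: [0.5665, -0.2903, 0.1484]
tool_rot: [3.14, 0.002, 1.568]
force: [-0.0, 0.5, -0.3]
grip_width: 0.0846
finger_force: 0.0
```

Run:
```python
from h import *
im=bot.grab_frame("top");cal=bot.calibration("top");cv2.imwrite('pics/t5.png',cv2.resize(im[190:330,180:420],None,fx=3.3,fy=3.3))
H,S,V=[x.astype(int) for x in cv2.split(cv2.cvtColor(im,cv2.COLOR_BGR2HSV))]
ct=biggest((H<25)&(S>70)&(V>60),(300,240)).reshape(-1,2)
x,y,w,h=cv2.boundingRect(ct);print(x,y,w,h)
def near(m,cols,z):
    p=cast(cal,[(c,np.nonzero(m[:,c]&(np.arange(480)<330)&(np.arange(480)>205))[0].max()+.5) for c in cols],z)
    k=np.polyfit(p[:,1],p[:,0],1);return np.degrees(k[0]).round(2),k[1].round(4)
cols=range(x+8,x+w-8)
print("menu near edge",near((H<25)&(S>70)&(V>60),cols,.042),"table near edge",near((S<45)&(V>170),range(205,390),.03))
```

```text
248 207 103 63
menu near edge (np.float64(-0.34), np.float64(0.5256)) table near edge (np.float64(0.2), np.float64(0.4239))
```

View pics/t5.png

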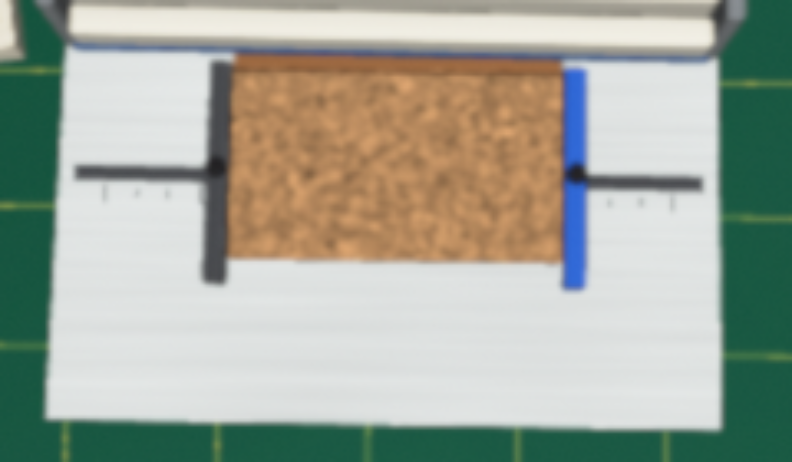

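The guide is against the right edge. The near edge reads 0.1017 m from the table edge, where 0.102 m is expected. I'll check squareness at subpixel level.

Run:
```python
from h import *
cal=bot.calibration("top")
im=np.mean([bot.grab_frame("top").astype(float) for _ in range(6)],0); B=im[...,0]
def edge(cols,r0,r1,z):
    P=[]
    for c in cols:
        g=np.abs(np.diff(B[r0:r1,c])); P.append((c,r0+.5+(g*np.arange(len(g))).sum()/g.sum()))
    p=cast(cal,P,z); k,cov=np.polyfit(p[:,1],p[:,0],1,cov=True)
    return np.degrees(k[0]).round(3),np.degrees(cov[0,0]**.5).round(3),np.polyval(k,[.135,-.072]).round(4)
print("menu",edge(range(256,343),264,275,.042))
print("table",edge(range(250,350),312,324,.03),edge(range(205,388),312,324,.03))
G=cv2.cvtColor(im.astype(np.uint8),cv2.COLOR_BGR2GRAY)
print("B col 260",B[262:276,260].round(),"B col 340",B[262:276,340].round())
```

```text
menu (np.float64(-0.177), np.float64(0.033), array([0.5245, 0.5252]))
table (np.float64(0.165), np.float64(0.024), array([0.4241, 0.4235])) (np.float64(0.15), np.float64(0.01), array([0.4239, 0.4234]))
B col 260 [102. 104. 105. 104.  99. 106. 156. 217. 228. 227. 226. 225. 224. 225.] B col 340 [ 81.  85.  91.  94.  94.  95. 106. 153. 211. 222. 221. 222. 224. 225.]
```

The menu looks about 0.3° anticlockwise of the punch, which would leave the left spine corner roughly 1 mm short. It matches the 0.2° yaw of the tool while it pushed. I'll seat it with a shut-finger push on the left half of the near edge, then redo the guide.

```bash
python3 -c "
from h import *
row(.48,.065,.1,np.pi/2)"
```

```text
row [0.351, -0.0862, 0.0469] [-0.001, -0.001, 0.002] dist 0.364
```

Request:
{"method": "nudge_tcp", "body": {
  "motion": [
    [0.0,3,-0.75,0.5,0,0,0],
    [0.0,6,-1.5,1,0,0,0],
    [0.0,9,-2.25,1.5,0,0,0],
    [0.0,12,-3,2,0,0,0],
    [0.0,15,-4,2.4,0,0,0]
  ]
}}

```text
clock: 14.92
position: [0.4865, 0.0138, 0.099]
tool_rot: [3.141, -0.0, 1.573]
force: [1.4, 1.3, -0.0]
grip_width: -0.0001
finger_force: 0.0
```

```bash
python3 -c "
from h import *
row(.48,.065,.034,np.pi/2)"
```

```text
row [0.0512, -0.0064, 0.065] [0.0, -0.0, 0.002] dist 0.083
```

Converted, 0.064 m is 3.2, 0.051 m is 2.55.

Request:
{"method": "nudge_tcp", "body": {
  "motion": [
    [0,2.5,-0.6,0,0,0,0],
    [0,2.55,-0.6,2,0,0,0],
    [0,2.55,-0.6,3.2,0,0,0],
    [0,2.55,-0.6,3.2,0,0,0],
    [0,2.55,-0.2,3.2,0,0,0]
  ]
}}

```text
clock: 15.55
position: [0.4835, 0.0627, 0.0361]
tool_rot: [3.141, 0.0, 1.572]
force: [0.2, 0.0, 0.2]
grip_width: 0.0001
finger_force: 0.0
```

Request:
{"method": "nudge_tcp", "body": {
  "motion": [
    [0,0,0.3,0,0,0,0],
    [0,0,0.6,0,0,0,0],
    [0,0,0.8,0,0,0,0],
    [0,0,0.95,0,0,0,0],
    [0,0,1.05,0,0,0,0]
  ]
}}

```text
clock: 16.18
position: [0.5043, 0.0625, 0.0353]
tool_rot: [-3.142, -0.0, 1.572]
force: [-0.1, -0.1, 0.1]
grip_width: 0.0003
finger_force: 0.0
```

Request:
{"method": "nudge_tcp", "body": {
  "motion": [
    [0,0,0.05,0,0,0,0],
    [0,0,0.1,0,0,0,0],
    [0,0,0.15,0,0,0,0],
    [0,0,0.2,0,0,0,0],
    [0,0,0.25,0,0,0,0]
  ]
}}

```text
clock: 16.8
position: [0.5093, 0.0625, 0.0353]
tool_rot: [3.142, -0.0, 1.572]
force: [-0.0, 0.5, -0.4]
grip_width: 0.0003
finger_force: 0.0
```

Request:
{"method": "nudge_tcp", "body": {
  "motion": [
    [0,0,0.05,0,0,0,0],
    [0,0,0.1,0,0,0,0],
    [0,0,0.15,0,0,0,0],
    [0,0,0.15,0,0,0,0]
  ]
}}

```text
clock: 17.3
position: [0.5122, 0.0625, 0.0353]
tool_rot: [-3.141, -0.0, 1.572]
force: [-1.4, 0.4, 0.3]
grip_width: 0.0
finger_force: 0.3
```

Request:
{"method": "nudge_tcp", "body": {
  "motion": [
    [0,0,0.05,0,0,0,0],
    [0,0,0.1,0,0,0,0],
    [0,0,0.1,0,0,0,0]
  ]
}}

```text
clock: 17.68
position: [0.5141, 0.0625, 0.0354]
tool_rot: [-3.141, 0.0, 1.572]
force: [-3.3, -0.4, 5.2]
grip_width: 0.0
finger_force: 2.7
```

Request:
{"method": "nudge_tcp", "body": {
  "motion": [
    [0,0,0.05,0,0,0,0],
    [0,0,0.075,0,0,0,0],
    [0,0,0.075,0,0,0,0]
  ]
}}

```text
clock: 18.05
position: [0.5152, 0.0624, 0.0354]
tool_rot: [-3.141, 0.0, 1.572]
force: [-6.6, 1.2, 8.6]
grip_width: 0.0001
finger_force: 4.1
```

Converted, 0.001 m is 0.05.

Request:
{"method": "nudge_tcp", "body": {
  "motion": [
    [0,0,0.05,0,0,0,0],
    [0,0,0.05,0,0,0,0],
    [0,0,0.05,0,0,0,0]
  ]
}}

```text
clock: 18.42
position: [0.5163, 0.0624, 0.0355]
tool_rot: [-3.141, 0.0, 1.572]
force: [-6.3, -0.4, 8.7]
grip_width: -0.0
finger_force: 4.3
```

Request:
{"method": "nudge_tcp", "body": {
  "motion": [
    [0,0,0.05,0,0,0,0],
    [0,0,0.05,0,0,0,0],
    [0,0,0.05,0,0,0,0]
  ]
}}

```text
clock: 18.8
position: [0.5172, 0.0624, 0.0355]
tool_rot: [-3.141, 0.0, 1.572]
force: [-7.3, -0.1, 9.1]
grip_width: 0.0
finger_force: 4.8
```

Run:
```python
from h import *
im=bot.grab_frame("side");cv2.imwrite('pics/s6.png',cv2.resize(im[170:330,230:430],None,fx=3.6,fy=3.6,interpolation=cv2.INTER_CUBIC))
```

```text
(no output)
```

View pics/s6.png

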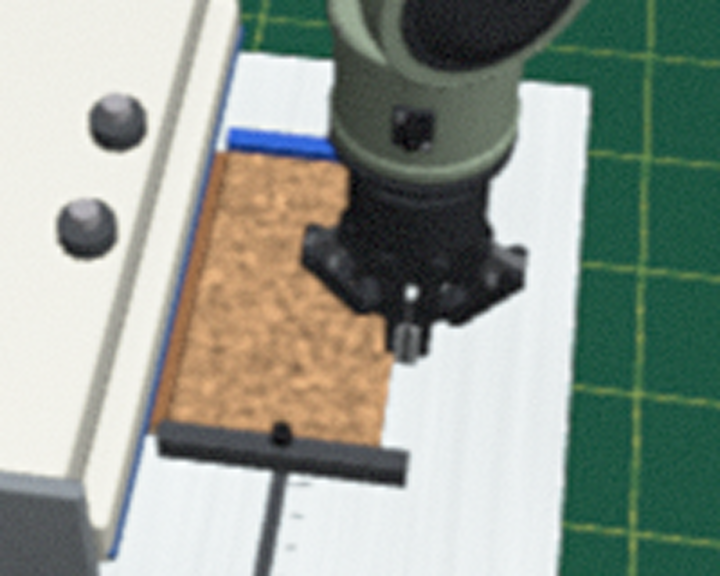

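The shut finger presses the left half of the near edge, but along its compliant axis. I'll back off, measure again, and turn to yaw 0 for a stiff push.

Add to h.py:
```python
def square():
    cal=bot.calibration("top"); B=np.mean([bot.grab_frame("top").astype(float) for _ in range(6)],0)[...,0]
    def edge(cols,r0,r1,z):
        P=[]
        for c in cols:
            g=np.abs(np.diff(B[r0:r1,c])); P.append((c,r0+.5+(g*np.arange(len(g))).sum()/g.sum()))
        p=cast(cal,P,z); k=np.polyfit(p[:,1],p[:,0],1); return np.degrees(k[0]).round(3),np.polyval(k,[.135,-.072]).round(4)
    print("menu",edge(range(256,343),264,275,.042),"table",edge(range(250,350),312,324,.03))
```

```text
(no output)
```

Request:
{"method": "nudge_tcp", "body": {
  "motion": [
    [0,0,-1.5,0,0,0,0.1],
    [0,0,-2,-3,0,0,0.28],
    [0,-3,-2,-3.25,0,0,0.46],
    [0,-6,-2,-3.25,0,0,0.64],
    [0,-9,-2,-3.25,0,0,0.82]
  ]
}}

```text
clock: 19.48
position: [0.4782, -0.1195, 0.1008]
tool_rot: [3.14, -0.001, 0.746]
force: [1.4, 0.4, 0.7]
grip_width: -0.0
finger_force: 0.0
```

Request:
{"method": "nudge_tcp", "body": {
  "motion": [
    [0,0,2,0,0,0,0.18],
    [0,0,5,0,0,0,0.36],
    [0,0,7.5,0,0,0,0.54],
    [0,0,7.5,0,0,0,0.72],
    [0,0,7.5,0,0,0,0.752]
  ]
}}

```text
clock: 20.1
position: [0.5803, -0.2271, 0.1]
tool_rot: [3.141, 0.0, -0.001]
force: [0.6, -0.2, 0.8]
grip_width: -0.0004
finger_force: 0.0
```

```bash
python3 -c "
from h import *
square(); row(.49,.065,.1,-.0026)"
```

```text
menu (np.float64(0.03), array([0.5253, 0.5251])) table (np.float64(0.172), array([0.4241, 0.4235]))
row [-0.0897, -0.2921, 0.0005] [-0.0, -0.0, 0.005] dist 0.306
```

The menu did rotate: the left end advanced 0.8 mm and 0.14° remains. One stiffer push should finish it.

Request:
{"method": "nudge_tcp", "body": {
  "motion": [
    [0,-1,-2.75,0,0,0,0],
    [0,-2,-5.5,0,0,0,0],
    [0,-3,-8.25,0,0,0,0],
    [0,-4,-11,0,0,0,0],
    [0,-4.65,-13.75,0,0,0,0]
  ]
}}

```text
clock: 21.02
position: [0.4865, 0.0495, 0.1007]
tool_rot: [-3.141, -0.0, 0.001]
force: [1.3, 0.1, 0.1]
grip_width: 0.0005
finger_force: 0.0
```

Request:
{"method": "nudge_tcp", "body": {
  "motion": [
    [0,0,-1.1,0,0,0,0],
    [0,0,-1.1,2,0,0,0],
    [0,0,-1.1,3.25,0,0,0],
    [0,0,-1.1,3.25,0,0,0]
  ]
}}

```text
clock: 21.52
position: [0.4864, 0.0697, 0.0343]
tool_rot: [3.141, 0.003, 0.001]
force: [0.0, -0.3, 0.8]
grip_width: -0.0005
finger_force: 0.0
```

```bash
python3 -c "
from h import *
row(.514,.07,.035,-.0026)"
```

```text
row [0.0276, -0.0002, -0.0007] [0.001, 0.003, 0.004] dist 0.028
```

Converted, 0.027 m is 1.35, 0.026 m is 1.3.

Request:
{"method": "nudge_tcp", "body": {
  "motion": [
    [0,0.5,0,0,0,0,0],
    [0,0.9,0,0,0,0,0],
    [0,1.15,0,0,0,0,0],
    [0,1.3,0,0,0,0,0],
    [0,1.35,0,0,0,0,0]
  ]
}}

```text
clock: 22.15
position: [0.5136, 0.0699, 0.0353]
tool_rot: [3.141, 0.002, -0.0]
force: [-7.2, 0.8, 6.0]
grip_width: -0.0
finger_force: 3.9
```

Request:
{"method": "nudge_tcp", "body": {
  "motion": [
    [0,0.05,0,0,0,0,0],
    [0,0.1,0,0,0,0,0],
    [0,0.1,0,0,0,0,0]
  ]
}}

```text
clock: 22.52
position: [0.5137, 0.0698, 0.0351]
tool_rot: [3.141, 0.005, 0.0]
force: [-16.1, 0.8, 12.9]
grip_width: 0.0
finger_force: 7.7
```

Converted, 0.001 m is 0.05.

Request:
{"method": "nudge_tcp", "body": {
  "motion": [
    [0,0.05,0,0,0,0,0],
    [0,0.05,0,0,0,0,0],
    [0,0.05,0,0,0,0,0]
  ]
}}

```text
clock: 22.9
position: [0.5138, 0.0698, 0.0349]
tool_rot: [3.141, 0.007, 0.0]
force: [-19.6, 1.0, 14.9]
grip_width: 0.0001
finger_force: 10.1
```

Stiff stop on the left, so the spine is flush. Now I'll re-snug the guide.

Converted, -0.03 m is -1.5, 0.165 m is 8.25.

Request:
{"method": "nudge_tcp", "body": {
  "motion": [
    [0,-1.25,0,0,0,0,-0.1],
    [0.085,-1.5,0,-2.5,0,0,-0.28],
    [0.085,-1.5,2.5,-4,0,0,-0.46],
    [0.085,-1.5,5.5,-4,0,0,-0.64],
    [0.085,-0.5,8.25,-4,0,0,-0.82]
  ]
}}

```text
clock: 23.52
position: [0.507, -0.0969, 0.1161]
tool_rot: [3.141, -0.0, 0.826]
force: [1.0, 1.1, -0.2]
grip_width: 0.0722
finger_force: 0.0
```

```bash
python3 -c "
from h import *
row(.567,-.15,.11,1.568)"
```

```text
row [0.0017, 0.0801, 0.0061] [0.001, 0.0, -0.742] dist 0.08
```

Converted, 0.0801 m is 4.005, 0.06 m is 3.

Request:
{"method": "nudge_tcp", "body": {
  "motion": [
    [0.085,0,1.5,0,0,0,-0.18],
    [0.085,0.05,3,0,0,0,-0.36],
    [0.085,0.085,4.005,0,0,0,-0.54],
    [0.085,0.085,4.005,0.3,0,0,-0.72],
    [0.085,0.085,4.005,0.3,0,0,-0.742]
  ]
}}

```text
clock: 24.15
position: [0.5666, -0.1487, 0.1088]
tool_rot: [-3.141, -0.001, 1.561]
force: [0.1, -0.3, -0.6]
grip_width: 0.0848
finger_force: 0.0
```

Request:
{"method": "nudge_tcp", "body": {
  "motion": [
    [0.085,1,0,0.5,0,0,0],
    [0.085,1,0,2.5,0,0,0],
    [0.085,1,0,4.1,0,0,0],
    [0.085,1,0,4.1,0,0,0]
  ]
}}

```text
clock: 24.65
position: [0.566, -0.128, 0.026]
tool_rot: [-3.138, -0.0, 1.559]
force: [0.4, 0.1, 0.3]
grip_width: 0.085
finger_force: 0.0
```

The manual's scale: shifts go in units of 20 mm. Converting my numbers, 0.029 m is 1.45, 0.028 m is 1.4.

Request:
{"method": "nudge_tcp", "body": {
  "motion": [
    [0.085,0.5,0,0,0,0,0],
    [0.085,0.9,0,0,0,0,0],
    [0.085,1.2,0,0,0,0,0],
    [0.085,1.4,0,0,0,0,0],
    [0.085,1.45,0,0,0,0,0]
  ]
}}

```text
clock: 25.28
position: [0.5676, -0.0993, 0.0275]
tool_rot: [3.141, 0.0, 1.562]
force: [-0.8, 0.5, -0.3]
grip_width: 0.085
finger_force: 0.0
```

Request:
{"method": "nudge_tcp", "body": {
  "motion": [
    [0.085,0.05,0,0,0,0,0],
    [0.085,0.1,0,0,0,0,0],
    [0.085,0.1,0,0,0,0,0]
  ]
}}

```text
clock: 25.65
position: [0.5675, -0.098, 0.0273]
tool_rot: [-3.142, 0.0, 1.561]
force: [0.7, -3.3, 0.2]
grip_width: 0.085
finger_force: 1.7
```

Converted, 0.0015 m is 0.075, 0.001 m is 0.05.

Request:
{"method": "nudge_tcp", "body": {
  "motion": [
    [0.085,0.05,0,0,0,0,0],
    [0.085,0.075,0,0,0,0,0],
    [0.085,0.075,0,0,0,0,0]
  ]
}}

```text
clock: 26.02
position: [0.5674, -0.0978, 0.0273]
tool_rot: [-3.141, 0.002, 1.561]
force: [0.3, -11.7, -0.2]
grip_width: 0.0852
finger_force: 5.5
```

Snug at 12 N. I'll retreat and do a last check.

Request:
{"method": "nudge_tcp", "body": {
  "motion": [
    [0.085,-0.75,0,0,0,0,0],
    [0.085,-3,0,-1.5,0,0,0],
    [0.085,-5.5,0,-3,0,0,0],
    [0.085,-8,0,-5,0,0,0],
    [0.085,-9.5,0,-6,0,0,0]
  ]
}}

```text
clock: 26.65
position: [0.5655, -0.2895, 0.1493]
tool_rot: [3.14, 0.001, 1.559]
force: [0.4, 0.7, -0.2]
grip_width: 0.0852
finger_force: 0.0
```

Request:
{"method": "nudge_tcp", "body": {
  "motion": [
    [0.085,0,0,0,0,0,0],
    [0.085,0,0,0,0,0,0],
    [0.085,0,0,0,0,0,0]
  ]
}}

```text
clock: 27.02
position: [0.5658, -0.2848, 0.1466]
tool_rot: [-3.141, -0.001, 1.563]
force: [1.1, -0.4, 0.0]
grip_width: 0.0853
finger_force: 0.0
```

Run:
```python
from h import *
square()
im=bot.grab_frame("top");cal=bot.calibration("top")
H,S,V=[x.astype(int) for x in cv2.split(cv2.cvtColor(im,cv2.COLOR_BGR2HSV))]
m=(H>100)&(H<125)&(S>120);p=[np.nonzero(m[r,340:370])[0].min()+339.5 for r in range(220,270) if not 234<r<252]
print("guide inner y",cast(cal,[(np.mean(p),245)],.05)[0,:2].round(4))
```

```text
menu (np.float64(0.086), array([0.5255, 0.5251])) table (np.float64(0.173), array([0.4241, 0.4234]))
guide inner y [ 0.5746 -0.0738]
```

Everything is parallel to within 0.1°, the near edge is 0.1015 m from the table edge, and the guide face sits at the menu's right edge. Handing in.

```bash
python3 -c "
from h import *
print(bot.job_done())"
```

```text
the job is handed in; nothing more can be done
None
```

I handed the job in after about 27 s with the menu seated against the back stop and the dark lay, square to within about 0.1° in the top camera, and the blue guide pushed snug to its right edge (12 N at contact); I re-seated the left spine corner once and re-snugged the guide after it, and `job_done()` gave no verdict.

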